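# Check the clutch lever of a mower handlebar

## Robot

A 6-joint arm with a two-finger parallel gripper is mounted at the origin on a cart in front of the work surface, level with it; the furniture and walls round the work are solid. World frame = base frame: x ahead of the robot, y to its left, z up, the work surface at z = 0. Lengths are in m, angles in rad, forces in N, time in s.
With the tool pointing down it reaches from about 0.375 to 0.975 m from the base axis. Payload 3.8 kg.
Tool frame: the origin (TCP) lies midway between the tips of the shut fingers; the grasp point (between the pads) lies 19 mm behind it; z points along the fingers, y is the direction in which the jaws open and shut (so a half turn about z gives the same grasp; the last joint's range is limited). The gripper opens to 85 mm and grips with 20 to 120 N. Pads are 22 mm wide; open, the fingers measure 114 mm over their backs; the gripper's body (76 mm by 85 mm) begins 54 mm behind the grasp point. The pads swing forward as they close: fully open they stand 13 mm farther back than shut.
Start: joints at [-1.183, 0.264, 1.604, -0, 1.274, -0.037], TCP at [0.278, -0.615, 0.231] pointing down, gripper open.
Joint ranges: [-2.63, 2.63], [-0.94, 2.18], [0.31, 2.57], [-1.31, 4.45], [0, 2.66], [-2.55, 2.55]. Speed limits (rad/s): [2.57, 2.57, 3.14, 3.14, 3.14, 3.14].

## Interface

Orientations are given as a rotation vector (axis times angle).
In Python, from workcell import bot gives the robot as it stands.
- The arm moves only by the shell command python3 -m inch 'ROWS' [FORCE]. ROWS is JSON, a list of rows, each an object of numbers: "dx", "dy", "dz": the shift along the tool's x, y, z in m; "ax", "ay", "az": the turn, a rotation vector about the tool's x, y, z in degrees; "fingers": the opening, from -1 (shut) to 1 (fully open). A call has 1 to 20 rows; each row is the pose to reach, as a shift and turn from the pose measured when the call began, along the tool's axes at that moment; what a row does not reach only later rows make up. A row lasts 1/8 s, in which the tool goes at most 62.5 mm and 10.7 degrees, less where a joint would pass 70% of its speed; a pose out of reach is approached as far as the arm can. A call with a gripper value outside its range is refused whole. The fingers move at their own pace and stop on an object; FORCE is the grip in N (left out, the last holds). Time passes only in rows, so rows that repeat a pose let the fingers close. It gives the time, the measured TCP pose, the force and the opening at its end, in the units of the state.
- bot.read_state(): the state, without advancing time (a new reading comes with each control period).
- bot.read_camera(name): name is "scene" or "top"; returns (picture, depth): 480x640x3 uint8, blue, green, red; 480x640 float32, m along the optical axis (not along the pixel's ray), 0 where there is no reading.
- bot.get_calibration(name): a dict with "intrinsics" (3x3 intrinsics, pixels), "view" (4x4, takes a point from world to camera coordinates). Camera axes: x right, y down, z forward; pixel columns grow to the right and rows downward; lengths in m; the calibration is good to about 2 mm. A picture is of the moment at which its call begins. get_calibration takes no time and is no camera call.
- bot.finish_job(): hands the job in, once; it reports no verdict.
Trained networks look in the newest picture that a camera, given by its name, has taken for a name from the list of things; names that differ only in an ending like _2 or _b are one class to them, and where a whole thing is asked for, a point or a joint stands for the part that bears it (a point fixed in the world has none). Each returns a list of dicts, best first, with "p" (0 to 1); they miss things now and then, are a little off and sometimes report something else, mostly with a low value. They report only what shows in the picture. A call takes as long as a camera call.
- bot.masks_of(camera, thing): "region" (480x640 bool, what is visible of it) and "box" ([left, top, right, bottom] in pixels, round what is visible of it).
The state is a dict: "time": time; "q": joint angles; "joint_vel": joint speeds; "joint_torque": joint torques, N m; "tool_pos": TCP position; "tcp_rot": TCP orientation; "wrist_force": force on the tool from outside, world axes, zero at the start; "torque": the same for the moment, N m; "width": opening from 0.0 (shut) to 1.0 (fully open).
Only numpy, scipy, OpenCV 4.12 (cv2) and the standard library are available. Lean on these libraries where they do the work, as an engineer would, in place of code of your own. Each camera call takes 0.05 s, during which the arm holds its last target. There are 200 camera calls.

## Task

A mower's handlebar end is clamped in a stand on the bench; check that its long clutch lever stops short of the bar. With the outside of the fingers, press the lever in towards the rubber grip all the way to its stop, firmly but without forcing it, and finish while still holding it pressed there. Do not grip anything or touch the bar, its grip or its clamps, and leave the short throttle lever and the things lying around as they are.

Things in the scene. Friction and masses are not known exactly. Their poses are not given: they have to be found in the camera images.
- bar_stand: fixed stand that holds the horizontal handlebar. Origin on the bench top below the bar. Its x axis points from the lever's side across the bar, away from the robot: the direction in which the lever is pressed. Base plate 100x260x12 mm, two posts 30 mm wide at y = 70 and 165 mm. Below the grip and the lever blade there are only the bench and low loose things
- handlebar: fixed 25 mm steel bar along the stand's y axis (y = -170 to +190 mm of the stand), axis 120 mm above the bench, with rubber grip, lever mount and clamps (46 mm wide, tops at 143 mm). Origin on the bar's axis at the middle of the ribbed black grip (34 mm across, 145 mm long), at x = 0, y = -100 mm of the stand; axes parallel to the stand's. Not to be touched
- lever_pivot (a point): the clutch lever's vertical pivot axis, 120 mm above the bench, at x = -45 mm (in front of the bar's axis), y = +30 mm of the stand
- lever_pad (a point): where to press: on the outer face (away from the bar) of the long clutch lever, half-way up, 130 mm from the pivot; moves with the lever. The lever is an aluminium blade 22 mm tall (z = 109 to 131 mm), 12 mm thick, from the pivot towards -y of the stand in front of the grip. At rest this point is 107 mm in front of the bar's axis; pressing takes it 44 mm to +x and 14 mm to -y
- lever_rib (a point): centre of the stiffening rib, 5x86x18 mm, along the lever's inner face (towards the bar), standing 3 mm proud of the blade. The fingers must stay off it: the lever is not to be gripped from both sides
- lever_tip (a point): centre of the 23 mm ball that ends the clutch lever, 160 mm from the pivot; with the lever at its stop the ball is still over 20 mm clear of the grip
- clutch_lever (a joint): angle of the clutch lever, rad: 0 released, growing as it is pressed towards the bar, 0.36 at its stop. A spring pushes it back to 0: at the pressing point about 2.2 N starts it and 4.7 N brings it to the stop, which is rigid
- throttle_tip (a point): thumb piece (14 mm) of the short throttle lever, 44 mm long, on a collar of the same bar between the two posts, about as high as the clutch lever; it turns on a vertical axis with slight friction and stays where it is left. To be left alone
- parts_jar_0: small round parts jar with a white lid, 45 mm across, 42 mm tall, standing behind the stand; origin under its centre. To be left alone
- v_block_0: ground steel V block, 55x36x32 mm, behind the stand; origin under its centre. To be left alone
- oil_stone_0: green oil stone, 25x100x13 mm, lying in front of the stand; origin under its centre. To be left alone
- hex_key: black hex key, 36x104x9 mm, lying on the bench in front of the grip; origin under its centre. To be left alone

How it is judged:
At the end, for the whole second after the job is handed in: The clutch lever stands at its stop (joint above 0.32 of 0.36 rad) with the fingers pressing on it with more than 2 N (value of joint clutch_lever above 0.32 rad and contact force between the fingers and clutch_lever above 2 N); the arm keeps its last pose, push and grip.
It fails at once if the bar, its grip or its clamps, or the inner side of the lever, are touched (more than 1 N) (contact force between the fingers and clutch_lever_c0 above 1 N or contact force between any of the fingers, the arm and handlebar above 1 N).
It fails at once if the lever is forced: pressed with more than 40 N (contact force between the fingers and clutch_lever above 40 N).
It fails at once if the throttle lever is moved (its thumb piece by more than 8 mm) (distance of throttle_tip from where it was at the start of the episode above 0.008 m).
It fails at once if the jar, V block, oil stone or hex key is moved by more than 15 mm or lifted (distance of any of parts_jar_0, v_block_0, oil_stone_0, hex_key from where it was at the start of the episode above 0.015 m).
It also fails if it takes over 35 s, if anything falls off the work surface, if the arm or the gripper's body presses on something with over 40 N, if the wrist force passes 120 N, or if a joint passes its speed limit or range.

## Working session

There is one attempt and no reset: what is moved stays moved. The work goes in short steps, Python scripts to look and compute and a shell command to move; the robot and the scene stay as the last step left them, time stands still between calls to the robot, and variables do not carry over. Pictures are saved under pics/ and viewed, about 8 in all and at most 12, crops included, and the job is handed in when it is done.

```bash
mkdir -p pics
cat > h.py <<'E'
import numpy as np, cv2
from workcell import bot
def pts(cam,depth,mask=None):
    c=bot.get_calibration(cam);K=np.array(c["intrinsics"]);V=np.array(c["view"])
    m=(depth>0) if mask is None else (depth>0)&mask
    v,u=np.nonzero(m);z=depth[v,u]
    P=np.c_[(u-K[0,2])/K[0,0]*z,(v-K[1,2])/K[1,1]*z,z,np.ones(len(z))]
    return (np.linalg.inv(V)@P.T).T[:,:3]
E
python3 - <<'E'
from h import *
for cam in("scene","top"):
    im,d=bot.read_camera(cam)
    cv2.imwrite(f"pics/{cam}0.png",im)
    for t in ("bar_stand","handlebar","clutch_lever","lever_tip","throttle_tip","hex_key","oil_stone_0"):
        for r in bot.masks_of(cam,t)[:2]:
            p=pts(cam,d,np.array(r["region"]))
            print(cam,t,round(r["p"],2),r["box"],np.median(p,0).round(3) if len(p) else 0, len(p), p.min(0).round(3),p.max(0).round(3))
s=bot.read_state();print(s)
E
```

```text
scene bar_stand 0.7 [210.3, 212.6, 461.9, 323.0] [ 0.618 -0.039  0.111] 15798 [ 0.451 -0.258 -0.004] [0.806 0.109 0.146]
scene handlebar 0.95 [213.2, 209.7, 463.0, 274.4] [ 0.608 -0.055  0.132] 6210 [ 0.52  -0.346 -0.004] [0.826 0.085 0.146]
scene clutch_lever 0.69 [318.4, 258.1, 451.0, 288.7] [ 0.504 -0.092  0.127] 1903 [ 0.451 -0.236 -0.004] [ 0.653 -0.036  0.135]
scene lever_tip 0.66 [320.4, 254.5, 447.4, 288.1] [ 0.502 -0.091  0.128] 1786 [ 0.451 -0.162  0.11 ] [ 0.586 -0.036  0.134]
scene throttle_tip 0.74 [256.5, 241.2, 275.8, 280.0] [0.62  0.032 0.137] 336 [0.587 0.017 0.124] [0.646 0.044 0.143]
scene hex_key 0.86 [338.2, 341.8, 409.2, 364.3] [ 0.467 -0.037  0.007] 545 [ 0.434 -0.094 -0.003] [ 0.52  -0.007  0.012]
scene oil_stone_0 0.77 [255.2, 336.8, 329.4, 378.0] [0.53  0.05  0.012] 1398 [ 0.513 -0.007 -0.003] [0.559 0.1   0.017]
scene oil_stone_0 0.35 [320.9, 256.6, 449.8, 288.9] [ 0.505 -0.091  0.127] 1921 [ 0.451 -0.248 -0.003] [ 0.653 -0.036  0.134]
top bar_stand 0.67 [216.5, 168.7, 435.9, 328.2] [ 0.611 -0.057  0.127] 10759 [ 0.452 -0.262 -0.005] [0.741 0.107 0.147]
top
[... 1187 characters left out ...]
 [0.738 0.109 0.147]
{'time': 0.8, 'q': array([-1.18291172e+00,  2.63831052e-01,  1.60402604e+00, -7.35181390e-06,
        1.27369313e+00, -3.68820714e-02]), 'joint_vel': array([-5.87844195e-06,  4.76551404e-04, -2.32338029e-04, -4.61035146e-04,
       -4.26992659e-04,  1.82292567e-03]), 'joint_torque': array([-1.33642297e-03, -5.14983380e+01, -3.67693198e+01,  6.23479423e-05,
        6.07721322e-04, -2.28431384e-05]), 'tool_pos': array([ 0.27817452, -0.61499907,  0.23131214]), 'tcp_rot': array([3.07096242e+00, 6.62211449e-01, 7.64445536e-07]), 'wrist_force': array([-0.20662647, -0.30407953,  0.33027172]), 'torque': array([ 0.04025416, -0.00997573,  0.08420401]), 'width': 0.9995671496495668}
```

```bash
cat > fit.py <<'E'
from h import *
def fit(save=None):
    im,d=bot.read_camera("top")
    if save: cv2.imwrite(save,im)
    R=bot.masks_of("top","clutch_lever"); r=R[0]
    p=pts("top",d,np.array(r["region"]));p=p[(p[:,2]>.122)&(p[:,2]<.14)]
    return im,d,p
if __name__=="__main__":
    im,d,p=fit()
    l=cv2.fitLine(p[:,:2].astype(np.float32),cv2.DIST_HUBER,0,.001,.001).ravel();print("lever",l)
    a=pts("top",d);
    b=a[(a[:,2]>.11)&(a[:,2]<.16)&(a[:,0]>.5)&(a[:,0]<.8)&(a[:,1]>-.4)&(a[:,1]<.25)]
    h=bot.masks_of("top","handlebar")[0]
    b=pts("top",d,np.array(h["region"]));b=b[b[:,2]>.122]
    l2=cv2.fitLine(b[:,:2].astype(np.float32),cv2.DIST_HUBER,0,.001,.001).ravel();print("bar",l2)
    t=l2[:2]*(1 if l2[1]>0 else -1); ydir=t; xdir=np.array([t[1],-t[0]]);
    q=(b[:,:2]-l2[2:])@np.c_[xdir,ydir]
    for y in np.arange(-.2,.21,.02):
        s=q[abs(q[:,1]-y)<.01]
        if len(s): print(round(y,2),len(s),s[:,0].min().round(4),np.median(s[:,0]).round(4),s[:,0].max().round(4))
    q=(p[:,:2]-l2[2:])@np.c_[xdir,ydir]; print("lever in bar frame",q.min(0),q.max(0))
    for y in np.arange(-.2,.21,.02):
        s=q[abs(q[:,1]-y)<.01]
        if len(s): print(round(y,2),len(s),s[:,0].min().round(4),np.median(s[:,0]).round(4),s[:,0].max().round(4))
    im0=cv2.imread("pics/top0.png"); im1=cv2.imread("pics/scene0.png")
    cv2.imwrite("pics/a.png",np.hstack([cv2.resize(im0[100:400,160:480],(400,375)),cv2.resize(im1[150:450,180:500],(400,375))]))
E
python3 fit.py
```

```text
lever [ 0.6293869   0.7770921   0.49098384 -0.11514357]
bar [ 0.42552042  0.90494883  0.6229818  -0.05627112]
-0.2 251 -0.014 0.0 0.0179
-0.18 252 -0.0144 -0.0001 0.0172
-0.16 253 -0.0147 -0.0001 0.0169
-0.14 252 -0.014 -0.0 0.0173
-0.12 247 -0.0135 0.0001 0.017
-0.1 253 -0.0135 -0.0002 0.0168
-0.08 244 -0.0134 0.0004 0.0175
-0.06 218 -0.0162 0.0003 0.018
-0.04 199 -0.027 0.0 0.013
-0.02 372 -0.0476 -0.007 0.0192
-0.0 408 -0.0476 -0.0096 0.0198
0.02 303 -0.0207 0.001 0.025
0.04 324 -0.0211 0.0008 0.0253
0.06 217 -0.0279 -0.0 0.0182
0.08 261 -0.0306 0.0009 0.0191
0.1 182 -0.0122 0.0016 0.0192
0.12 380 -0.0205 0.0006 0.0252
0.14 242 -0.0205 0.0019 0.0255
0.16 11 -0.0021 0.007 0.0144
lever in bar frame [-0.11443319 -0.16451518] [-0.04857527 -0.00453233]
-0.16 119 -0.1144 -0.1038 -0.0931
-0.14 133 -0.1121 -0.1009 -0.0917
-0.12 127 -0.1053 -0.0969 -0.0877
-0.1 125 -0.1014 -0.0935 -0.0851
-0.08 123 -0.0988 -0.0909 -0.0824
-0.06 111 -0.0953 -0.0876 -0.0783
-0.04 112 -0.0891 -0.0791 -0.068
-0.02 135 -0.079 -0.0635 -0.0486
-0.0 13 -0.0546 -0.0512 -0.0486
```

View pics/a.png

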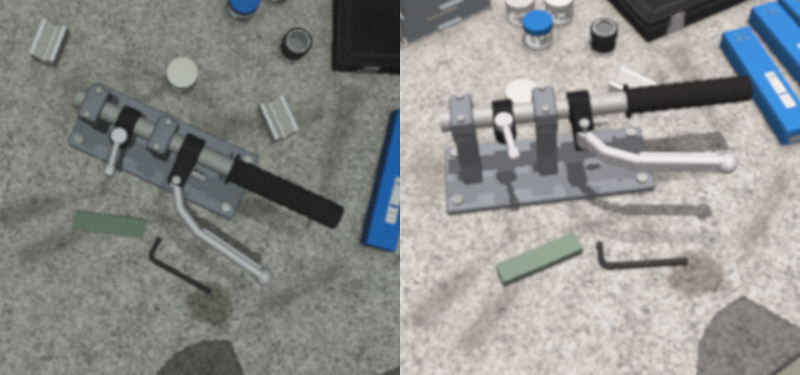

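View pics/scene0.png

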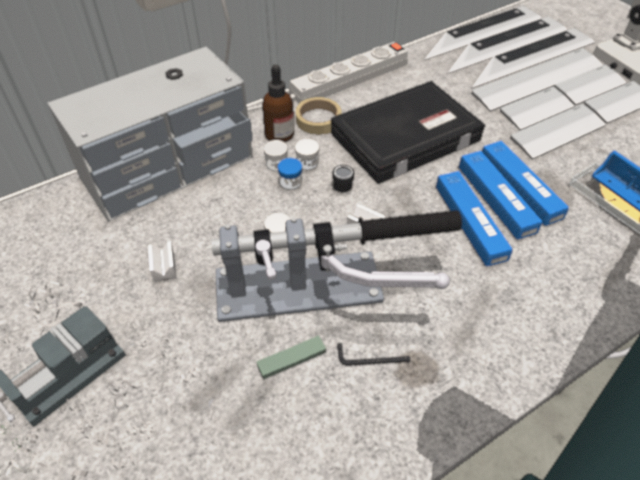

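The top view shows the lever at crop (175–265, 180–275), in front of the grip. The space outside it is clear and the hex key lies below. First I move above the spot outside the lever, with the fingers shut and tool y along the stand's x.

```bash
python3 -m inch '[{"dx":0.03,"dy":-0.034,"az":-4,"fingers":-1},{"dx":0.06,"dy":-0.068,"az":-8,"fingers":-1},{"dx":0.09,"dy":-0.102,"az":-12,"fingers":-1},{"dx":0.12,"dy":-0.136,"az":-16,"fingers":-1},{"dx":0.15,"dy":-0.17,"az":-20,"fingers":-1},{"dx":0.18,"dy":-0.204,"az":-24,"fingers":-1},{"dx":0.21,"dy":-0.238,"az":-28,"fingers":-1},{"dx":0.24,"dy":-0.272,"az":-32,"fingers":-1},{"dx":0.27,"dy":-0.306,"az":-36,"fingers":-1},{"dx":0.3,"dy":-0.34,"az":-40.5,"fingers":-1},{"dx":0.33,"dy":-0.375,"az":-40.5,"fingers":-1},{"dx":0.351,"dy":-0.399,"az":-40.5,"fingers":-1},{"dx":0.351,"dy":-0.399,"az":-40.5,"fingers":-1},{"dx":0.351,"dy":-0.399,"az":-40.5,"fingers":-1},{"dx":0.351,"dy":-0.399,"az":-40.5,"fingers":-1}]' 60
python3 - <<'E'
from h import *
from scipy.spatial.transform import Rotation as R
s=bot.read_state();M=R.from_rotvec(s["tcp_rot"]).as_matrix();print(s["tool_pos"],s["q"],s["width"],s["wrist_force"]);print(M.round(3))
E
```

```text
[ 0.27818973 -0.61503854  0.23134065] [-1.18291881e+00  2.63838883e-01  1.60396359e+00  4.46653069e-06
  1.27366404e+00 -3.68993021e-02] 0.9997216501294728 [ 0.01834771 -0.18788635  0.18882378]
[[ 0.911  0.412  0.   ]
 [ 0.412 -0.911 -0.   ]
 [-0.     0.    -1.   ]]invalid input at $[0]: expected keys dx, dy, dz, ax, ay, az, fingers
```

All keys are required, so I resend with every one filled in.

```bash
python3 -m inch '[{"dx":0.03,"dy":-0.034,"dz":0,"ax":0,"ay":0,"az":-4,"fingers":-1},{"dx":0.06,"dy":-0.068,"dz":0,"ax":0,"ay":0,"az":-8,"fingers":-1},{"dx":0.09,"dy":-0.102,"dz":0,"ax":0,"ay":0,"az":-12,"fingers":-1},{"dx":0.12,"dy":-0.136,"dz":0,"ax":0,"ay":0,"az":-16,"fingers":-1},{"dx":0.15,"dy":-0.17,"dz":0,"ax":0,"ay":0,"az":-20,"fingers":-1},{"dx":0.18,"dy":-0.204,"dz":0,"ax":0,"ay":0,"az":-24,"fingers":-1},{"dx":0.21,"dy":-0.238,"dz":0,"ax":0,"ay":0,"az":-28,"fingers":-1},{"dx":0.24,"dy":-0.272,"dz":0,"ax":0,"ay":0,"az":-32,"fingers":-1},{"dx":0.27,"dy":-0.306,"dz":0,"ax":0,"ay":0,"az":-36,"fingers":-1},{"dx":0.3,"dy":-0.34,"dz":0,"ax":0,"ay":0,"az":-40.5,"fingers":-1},{"dx":0.33,"dy":-0.375,"dz":0,"ax":0,"ay":0,"az":-40.5,"fingers":-1},{"dx":0.351,"dy":-0.399,"dz":0,"ax":0,"ay":0,"az":-40.5,"fingers":-1},{"dx":0.351,"dy":-0.399,"dz":0,"ax":0,"ay":0,"az":-40.5,"fingers":-1},{"dx":0.351,"dy":-0.399,"dz":0,"ax":0,"ay":0,"az":-40.5,"fingers":-1},{"dx":0.351,"dy":-0.399,"dz":0,"ax":0,"ay":0,"az":-40.5,"fingers":-1}]' 60
cat > st.py <<'E'
from h import *
from scipy.spatial.transform import Rotation as R
s=bot.read_state();M=R.from_rotvec(s["tcp_rot"]).as_matrix()
X=np.array([.905,-.4255]);Y=np.array([.4255,.905]);o=np.array([.62298,-.05627])
d=s["tool_pos"][:2]-o
print("t",s["time"],"q frame",(d@X).round(4),(d@Y).round(4),"z",s["tool_pos"][2].round(4),"width",round(s["width"],3),"F stand",(s["wrist_force"][:2]@X).round(2),(s["wrist_force"][:2]@Y).round(2),s["wrist_force"][2].round(2));print(M.round(3).tolist())
E
python3 st.py
```

```text
time: 2.82
tool_pos: [0.4334, -0.1077, 0.2313]
tcp_rot: [2.653, 1.682, -0.0]
wrist_force: [0.5, -0.1, 0.7]
width: 0.003
t 2.825 q frame -0.1497 -0.1272 z 0.2313 width 0.003 F stand 0.49 0.12 0.74
[[0.426, 0.905, -0.0], [0.905, -0.426, -0.0], [-0.0, 0.0, -1.0]]
```

```bash
python3 -m inch '[{"dx":0,"dy":0,"dz":0.04,"ax":0,"ay":0,"az":0,"fingers":-1},{"dx":0,"dy":0,"dz":0.08,"ax":0,"ay":0,"az":0,"fingers":-1},{"dx":0,"dy":0,"dz":0.11,"ax":0,"ay":0,"az":0,"fingers":-1},{"dx":0,"dy":0,"dz":0.128,"ax":0,"ay":0,"az":0,"fingers":-1},{"dx":0,"dy":0,"dz":0.128,"ax":0,"ay":0,"az":0,"fingers":-1},{"dx":0,"dy":0,"dz":0.128,"ax":0,"ay":0,"az":0,"fingers":-1},{"dx":0,"dy":0.008,"dz":0.128,"ax":0,"ay":0,"az":0,"fingers":-1},{"dx":0,"dy":0.016,"dz":0.128,"ax":0,"ay":0,"az":0,"fingers":-1},{"dx":0,"dy":0.016,"dz":0.128,"ax":0,"ay":0,"az":0,"fingers":-1}]'
python3 st.py
python3 - <<'E'
from h import *
a=[bot.read_camera(c)[0] for c in("top","scene")]
cv2.imwrite("pics/b.png",np.hstack([cv2.resize(a[0][200:380,250:430],(400,400)),cv2.resize(a[1][180:360,300:480],(400,400))]))
E
```

```text
time: 3.95
tool_pos: [0.4491, -0.1151, 0.104]
tcp_rot: [2.652, 1.682, 0.001]
wrist_force: [-0.5, 0.2, -0.3]
width: -0.003
t 3.95 q frame -0.1323 -0.1272 z 0.104 width -0.003 F stand -0.54 -0.02 -0.26
[[0.426, 0.905, 0.002], [0.905, -0.426, -0.001], [-0.0, 0.002, -1.0]]
```

View pics/b.png

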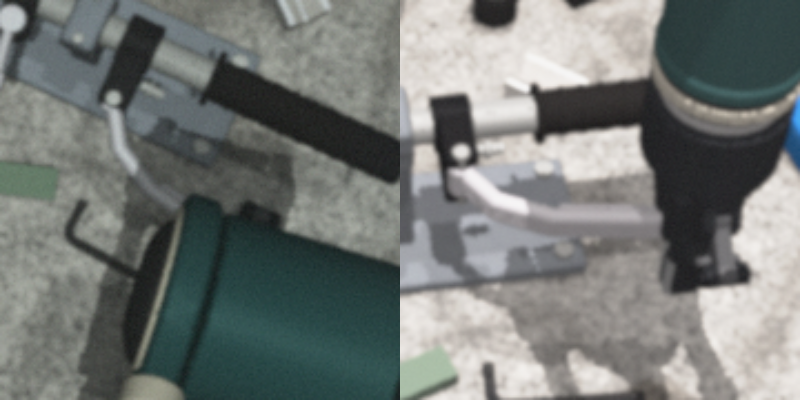

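The scene picture shows the shut fingers standing outside the blade near its end (right panel, around (700, 260)), with no contact yet. Next I press in, short of the expected stop.

```bash
python3 -m inch '[{"dx":0,"dy":0.004,"dz":0,"ax":0,"ay":0,"az":0,"fingers":-1},{"dx":0,"dy":0.008,"dz":0,"ax":0,"ay":0,"az":0,"fingers":-1},{"dx":0,"dy":0.012,"dz":0,"ax":0,"ay":0,"az":0,"fingers":-1},{"dx":0,"dy":0.016,"dz":0,"ax":0,"ay":0,"az":0,"fingers":-1},{"dx":0,"dy":0.020,"dz":0,"ax":0,"ay":0,"az":0,"fingers":-1},{"dx":0,"dy":0.020,"dz":0,"ax":0,"ay":0,"az":0,"fingers":-1},{"dx":0,"dy":0.020,"dz":0,"ax":0,"ay":0,"az":0,"fingers":-1}]'
python3 st.py
python3 -m inch '[{"dx":0,"dy":0.004,"dz":0,"ax":0,"ay":0,"az":0,"fingers":-1},{"dx":0,"dy":0.008,"dz":0,"ax":0,"ay":0,"az":0,"fingers":-1},{"dx":0,"dy":0.012,"dz":0,"ax":0,"ay":0,"az":0,"fingers":-1},{"dx":0,"dy":0.016,"dz":0,"ax":0,"ay":0,"az":0,"fingers":-1},{"dx":0,"dy":0.020,"dz":0,"ax":0,"ay":0,"az":0,"fingers":-1},{"dx":0,"dy":0.020,"dz":0,"ax":0,"ay":0,"az":0,"fingers":-1},{"dx":0,"dy":0.020,"dz":0,"ax":0,"ay":0,"az":0,"fingers":-1}]'
python3 st.py
```

```text
time: 4.92
tool_pos: [0.4654, -0.123, 0.1029]
tcp_rot: [-2.652, -1.682, 0.002]
wrist_force: [-3.2, -0.6, -1.6]
width: -0.002
t 4.925 q frame -0.1143 -0.1274 z 0.1029 width -0.002 F stand -2.65 -1.91 -1.61
[[0.426, 0.905, -0.002], [0.905, -0.426, 0.0], [-0.001, -0.001, -1.0]]
time: 5.8
tool_pos: [0.4829, -0.1317, 0.1027]
tcp_rot: [-2.651, -1.682, 0.004]
wrist_force: [-6.1, -0.9, 1.1]
width: 0.002
t 5.8 q frame -0.0946 -0.1279 z 0.1027 width 0.002 F stand -5.11 -3.4 1.11
[[0.426, 0.905, -0.003], [0.905, -0.426, -0.0], [-0.001, -0.003, -1.0]]
```

```bash
python3 -m inch '[{"dx":0,"dy":0.003,"dz":0,"ax":0,"ay":0,"az":0,"fingers":-1},{"dx":0,"dy":0.006,"dz":0,"ax":0,"ay":0,"az":0,"fingers":-1},{"dx":0,"dy":0.009,"dz":0,"ax":0,"ay":0,"az":0,"fingers":-1},{"dx":0,"dy":0.012,"dz":0,"ax":0,"ay":0,"az":0,"fingers":-1},{"dx":0,"dy":0.012,"dz":0,"ax":0,"ay":0,"az":0,"fingers":-1},{"dx":0,"dy":0.012,"dz":0,"ax":0,"ay":0,"az":0,"fingers":-1}]'
python3 st.py
python3 -m inch '[{"dx":0,"dy":0.001,"dz":0,"ax":0,"ay":0,"az":0,"fingers":-1},{"dx":0,"dy":0.002,"dz":0,"ax":0,"ay":0,"az":0,"fingers":-1},{"dx":0,"dy":0.002,"dz":0,"ax":0,"ay":0,"az":0,"fingers":-1}]'
python3 st.py
```

```text
time: 6.55
tool_pos: [0.4927, -0.1374, 0.1024]
tcp_rot: [-2.65, -1.682, 0.009]
wrist_force: [-7.7, -2.0, 1.2]
width: 0.002
t 6.55 q frame -0.0833 -0.1289 z 0.1024 width 0.002 F stand -6.12 -5.12 1.23
[[0.426, 0.905, -0.006], [0.905, -0.426, -0.001], [-0.003, -0.005, -1.0]]
time: 6.92
tool_pos: [0.4941, -0.1386, 0.1024]
tcp_rot: [-2.65, -1.682, 0.011]
wrist_force: [-7.0, -1.4, 1.7]
width: 0.002
t 6.925 q frame -0.0816 -0.1294 z 0.1024 width 0.002 F stand -5.77 -4.25 1.68
[[0.426, 0.905, -0.008], [0.905, -0.426, -0.001], [-0.004, -0.006, -1.0]]
```

```bash
for i in 1 ; do python3 -m inch '[{"dx":-0.001,"dy":0.001,"dz":0,"ax":0,"ay":0,"az":0,"fingers":-1},{"dx":-0.002,"dy":0.002,"dz":0,"ax":0,"ay":0,"az":0,"fingers":-1},{"dx":-0.002,"dy":0.002,"dz":0,"ax":0,"ay":0,"az":0,"fingers":-1}]' >/dev/null
python3 st.py
python3 -m inch '[{"dx":-0.001,"dy":0.001,"dz":0,"ax":0,"ay":0,"az":0,"fingers":-1},{"dx":-0.001,"dy":0.002,"dz":0,"ax":0,"ay":0,"az":0,"fingers":-1},{"dx":-0.001,"dy":0.002,"dz":0,"ax":0,"ay":0,"az":0,"fingers":-1}]'>/dev/null
python3 st.py; done
```

```text
t 7.3 q frame -0.0795 -0.1306 z 0.1024 width 0.002 F stand -4.91 2.23 -0.0
[[0.426, 0.905, -0.007], [0.905, -0.426, 0.0], [-0.003, -0.007, -1.0]]
t 7.675 q frame -0.0775 -0.131 z 0.1024 width -0.001 F stand -4.53 2.12 0.18
[[0.426, 0.905, -0.007], [0.905, -0.426, 0.001], [-0.002, -0.007, -1.0]]
```

```bash
python3 -m inch '[{"dx":0,"dy":0.001,"dz":0,"ax":0,"ay":0,"az":0,"fingers":-1},{"dx":0,"dy":0.0015,"dz":0,"ax":0,"ay":0,"az":0,"fingers":-1},{"dx":0,"dy":0.0015,"dz":0,"ax":0,"ay":0,"az":0,"fingers":-1}]' >/dev/null
python3 st.py
python3 -m inch '[{"dx":0,"dy":0.001,"dz":0,"ax":0,"ay":0,"az":0,"fingers":-1},{"dx":0,"dy":0.0015,"dz":0,"ax":0,"ay":0,"az":0,"fingers":-1},{"dx":0,"dy":0.0015,"dz":0,"ax":0,"ay":0,"az":0,"fingers":-1}]'>/dev/null
python3 st.py
```

```text
t 8.05 q frame -0.0762 -0.1311 z 0.1023 width 0.003 F stand -4.86 -0.26 1.1
[[0.426, 0.905, -0.008], [0.905, -0.426, 0.001], [-0.002, -0.007, -1.0]]
t 8.425 q frame -0.0759 -0.1311 z 0.1022 width -0.001 F stand -8.19 -0.11 3.66
[[0.426, 0.905, -0.01], [0.905, -0.426, 0.002], [-0.002, -0.01, -1.0]]
```

The stop is reached at x = -0.076, as predicted, and the force rises without further motion. I firm up the push slightly and hold.

```bash
python3 -m inch '[{"dx":0,"dy":0.0015,"dz":0,"ax":0,"ay":0,"az":0,"fingers":-1},{"dx":0,"dy":0.002,"dz":0,"ax":0,"ay":0,"az":0,"fingers":-1},{"dx":0,"dy":0.002,"dz":0,"ax":0,"ay":0,"az":0,"fingers":-1},{"dx":0,"dy":0.002,"dz":0,"ax":0,"ay":0,"az":0,"fingers":-1},{"dx":0,"dy":0.002,"dz":0,"ax":0,"ay":0,"az":0,"fingers":-1},{"dx":0,"dy":0.002,"dz":0,"ax":0,"ay":0,"az":0,"fingers":-1}]' >/dev/null
python3 st.py
python3 - <<'E'
from h import *
from scipy.optimize import least_squares
a=[bot.read_camera(c) for c in("top","scene")]
cv2.imwrite("pics/c.png",np.hstack([cv2.resize(a[0][0][200:380,250:430],(400,400)),cv2.resize(a[1][0][180:360,300:480],(400,400))]))
X=np.array([.905,-.4255]);Y=np.array([.4255,.905]);o=np.array([.62298,-.05627])
for c,(im,d) in zip(("top","scene"),a):
    for r in bot.masks_of(c,"clutch_lever")[:1]:
        p=pts(c,d,np.array(r["region"]));p=p[(p[:,2]>.12)&(p[:,2]<.136)]
        q=(p[:,:2]-o)@np.c_[X,Y]
        print(c,r["p"],[(round(y,2),np.median(q[abs(q[:,1]-y)<.01,0]).round(4)) for y in np.arange(-.16,0,.02) if (abs(q[:,1]-y)<.01).sum()>5])
E
python3 st.py
```

```text
t 9.175 q frame -0.0757 -0.1312 z 0.1022 width 0.003 F stand -10.76 -1.07 5.41
[[0.425, 0.905, -0.014], [0.905, -0.425, 0.004], [-0.003, -0.014, -1.0]]
top 0.81 [(np.float64(-0.08), np.float64(-0.0661)), (np.float64(-0.06), np.float64(-0.0665)), (np.float64(-0.04), np.float64(-0.0637)), (np.float64(-0.02), np.float64(-0.0541))]
scene 0.71 [(np.float64(-0.16), np.float64(-0.0565)), (np.float64(-0.12), np.float64(-0.0609)), (np.float64(-0.1), np.float64(-0.0637)), (np.float64(-0.08), np.float64(-0.0684)), (np.float64(-0.06), np.float64(-0.0699)), (np.float64(-0.04), np.float64(-0.0673)), (np.float64(-0.02), np.float64(-0.0562))]
t 9.375 q frame -0.0758 -0.1311 z 0.1022 width 0.0 F stand -9.62 -0.51 5.65
[[0.425, 0.905, -0.014], [0.905, -0.425, 0.004], [-0.003, -0.015, -1.0]]
```

View pics/c.png

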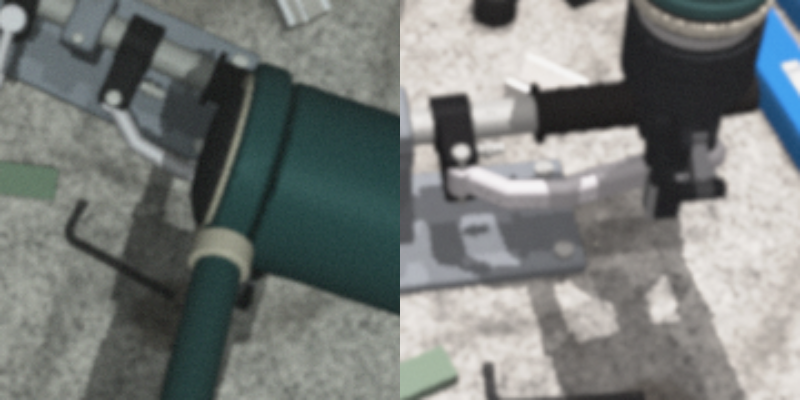

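The force rises steeply like a rigid stop, but my depth-based angle is rough (0.31–0.33). To cross-check, I measure how far the ball shifted between the first and current scene pictures.

Run:
```python
from h import *
i0=cv2.imread("pics/scene0.png");i1,d=bot.read_camera("scene");cv2.imwrite("pics/scene1.png",i1)
c=bot.get_calibration("scene");K=np.array(c["intrinsics"]);V=np.array(c["view"])
X=np.array([.905,-.4255]);Y=np.array([.4255,.905]);o=np.array([.62298,-.05627])
def proj(q,z=.12):
    w=o+q[0]*X+q[1]*Y;p=K@(V@np.r_[w,z,1])[:3];return p[:2]/p[2]
piv=np.array([-.0435,-.005]); r0=np.array([-.0603,-.148])
x0,y0=405,225
A=[cv2.resize(i[y0:y0+80,x0:x0+60],None,fx=6.6,fy=6.6,interpolation=cv2.INTER_CUBIC) for i in(i0,i1)]
for th,k,col in((0,0,(0,0,255)),(.28,1,(255,0,0)),(.32,1,(0,200,255)),(.36,1,(0,0,255))):
    R=np.array([[np.cos(th),-np.sin(th)],[np.sin(th),np.cos(th)]])
    p=proj(piv+R@r0);print(th,p.round(1),(piv+R@r0).round(4))
    cv2.circle(A[k],tuple(int(v) for v in (p-[x0,y0]+.5)*6.6),3,col,-1)
cv2.imwrite("pics/d.png",np.hstack(A))
```

```text
0 [439.1 280.6] [-0.1038 -0.153 ]
0.28 [438.3 255.5] [-0.0606 -0.1639]
0.32 [437.5 252.1] [-0.0542 -0.1645]
0.36 [436.5 248.6] [-0.0478 -0.1648]
```

View pics/d.png

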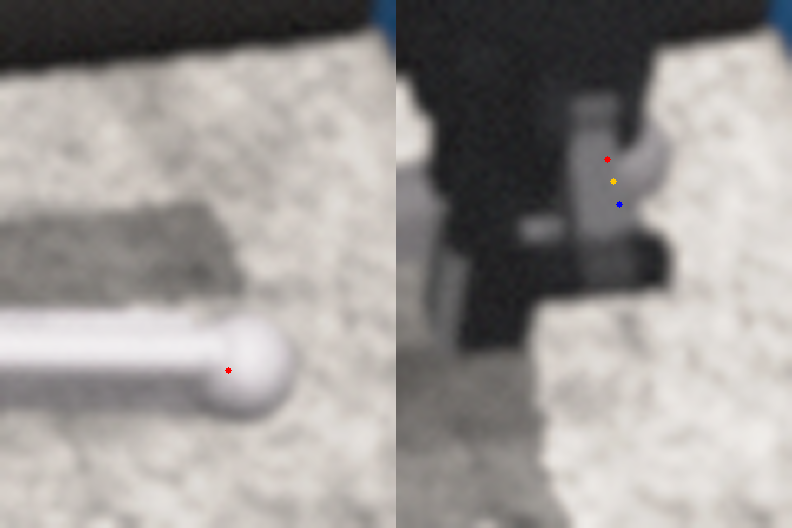

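Using the offset seen at rest, the ball's outline (right edge at about (670, 150), centre at about (624, 157)) matches the 0.36 rad prediction of (626, 156). The 0.32 prediction lies about 22 px lower. The lever is at its stop, so I hand in.

```bash
python3 st.py; python3 -c "
from workcell import bot
print(bot.finish_job())"; python3 st.py
```

```text
t 9.425 q frame -0.0758 -0.1312 z 0.1022 width -0.001 F stand -10.42 0.43 6.21
[[0.425, 0.905, -0.014], [0.905, -0.425, 0.004], [-0.003, -0.015, -1.0]]
the job is handed in; nothing more can be done
None
the job is handed in; nothing more can be done
```

The clutch lever stops short of the bar. I pressed it to its stop with the back of the shut fingers and handed the job in at 9.4 s, still holding it there with about 10 N at the wrist.

- **At the stop:** the fingers stopped within about 1 mm of where I predicted. The push then rose from about 5 to 10 N with almost no further movement. The ball's position in the scene picture fits 0.36 rad.
- **Checks that disagreed:** a rougher estimate from the depth images gave only 0.31–0.33 rad. I trusted the ball and the force rise over it. The wrist also read about 6 N upward at the end, which I put down to friction on the lever but did not check.
- **Other things:** in the close-up pictures and force readings I saw no sign of touching the bar, its grip or its clamps. The fingers stayed on the outer side of the lever. I did not measure the throttle lever or the loose things again at the end, but the arm never went near them.

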